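# Set out the cutter-change caddy

## Robot

A 6-joint arm with a two-finger parallel gripper is mounted at the origin on a cart in front of the work surface, level with it; the furniture and walls round the work are solid. World frame = base frame: x ahead of the robot, y to its left, z up, the work surface at z = 0. Lengths are in m, angles in rad, forces in N, time in s.
With the tool pointing down it reaches from about 0.3 to 0.85 m from the base axis. Payload 4.2 kg.
Tool frame: the origin (TCP) lies midway between the tips of the shut fingers; the grasp point (between the pads) lies 19 mm behind it; z points along the fingers, y is the line along which they close (so a half turn about z gives the same grasp; the last joint's range is limited). The gripper opens to 91 mm and grips with 3 to 60 N. Pads are 32 mm wide; open, the fingers measure 118 mm over their backs; the gripper's body (76 mm by 178 mm) begins 60 mm behind the grasp point.
Start: joints at [1.174, 0.32, 1.565, -0, 1.257, -0.02], TCP at [0.212, 0.535, 0.214] pointing down, gripper open.
Joint ranges: [-3.11, 3.11], [-0.84, 2.01], [0.21, 2.61], [-1.34, 4.49], [0.05, 2.63], [-2.56, 2.56]. Speed limits (rad/s): [2.57, 2.57, 3.14, 3.14, 3.14, 3.14].

## Interface

Orientations are given as a unit quaternion [x, y, z, w].
In Python, from station import bot gives the robot as it stands.
- The arm moves only by the tool play_rows, never from a script. Its argument "increments" is a list that holds one entry, the list of rows, each a list of 7 numbers: the opening, from -1 (shut) to 1 (fully open), then the shift along the tool's x, y, z in parts of the range, where 1.0 means 0.75 m, then the turn, a rotation vector about the tool's x, y, z in normalised numbers (1 is pi rad). In form: [[[grip, dx, dy, dz, wx, wy, wz], ...]]. A call has 1 to 5 rows; each row is the pose to reach, as a shift and turn from the pose commanded when the call began, along the tool's axes at that moment; what a row does not reach only later rows make up. A row lasts 1/10 s, in which the tool goes at most 50 mm and 8.59 degrees, less where a joint would pass 70% of its speed; a pose out of reach is approached as far as the arm can. A call with a gripper value outside its range is refused whole. The fingers move at their own pace and stop on an object; the grip force is fixed at half the most. Time passes only in rows, so rows that repeat a pose let the fingers close. It gives the time, the measured TCP pose, the force, the opening and the grip force at its end, in the units of the state.
- bot.state(): the state, without advancing time (a new reading comes with each control period).
- bot.get_image(name): name is "side" or "top" or "wrist"; returns (picture, depth): 384x512x3 uint8, red, green, blue; 384x512 float32, m along the optical axis (not along the pixel's ray), 0 where there is no reading.
- bot.calibration(name): a dict with "intrinsics" (3x3 intrinsics, pixels), "D" ([k1, k2, p1, p2, k3] as OpenCV has them; the pictures are not rectified), "R" (3x3) and "t" (3): a world point X has camera coordinates R X + t. Camera axes: x right, y down, z forward; pixel columns grow to the right and rows downward; lengths in m; the calibration is good to about 2 mm. A picture is of the moment at which its call begins: read the wrist's pose just before it. calibration takes no time and is no camera call; for the wrist camera it gives the pose at the moment of the call.
- bot.job_done(): hands the job in; it is judged then, once.
The state is a dict: "time_s": time; "joint_positions": joint angles; "dq": joint speeds; "joint_torque": joint torques, N m; "tcp_pos": TCP position; "tool_rot": TCP orientation; "wrist_force": force on the tool from outside, world axes, zero at the start; "moment": the same for the moment, N m; "gripper_width": opening from 0.0 (shut) to 1.0 (fully open); "grasp_force": force on a finger pad.
Only numpy, scipy, OpenCV 4.12 (cv2) and the standard library are available. Lean on these libraries where they do the work, as an engineer would, in place of code of your own. Each camera call takes 0.05 s, during which the arm holds its last target. There are 200 camera calls.

## Task

Set out the parts for the next cutter change in the grey three-compartment caddy, one part in the middle of each compartment: the white spindle nut on the yellow liner and the light-grey collet on the green liner, both standing upright as they are now, and the cutter with the red band lying flat on the blue liner. Leave the look-alikes (the cutter with the blue band, the brass bush and the orange ear-plug case) where they are, and let go of everything at the end.

Things in the scene. Friction and masses are not known exactly. Their poses are not given: they have to be found in the camera images.
- caddy: Shallow grey tray, fixed to the bed, 130 (x) x 260 (y) x 12 mm high, with a thin lug with screws beyond each short end (294 mm over the lugs). Origin: centre of its underside; z up, y along its row of three equal compartments, each 120 (x) x 80 (y) mm inside, their centres at y = -85, 0 and +85 mm. Walls and dividers are 5 mm thick, floor 3 mm thick; its place and yaw vary.
- yellow_liner: Yellow plastic sheet, 118 (x) x 78 (y) x 2 mm, fixed on the floor of one caddy compartment (which one varies). Origin: centre of its underside, 3 mm above the bed, at the middle of the compartment; axes as the caddy's. Its top is 5 mm above the bed, 7 mm below the rim.
- green_liner: Green plastic sheet, same size, axes and origin as the yellow one, in another compartment.
- blue_liner: Blue plastic sheet, same size, axes and origin as the yellow one, in another compartment.
- spindle_nut: White round nut with small dark slots round its side and a grey recessed top, 50 mm diameter, 28 mm high, 0.18 to 0.37 kg, standing on the bed with its axis (z) upright. Origin: centre of its underside. Its side is upright (50 mm across) only in the lowest 16 mm; above, it tapers to 42 mm across at the top, so grip it low across its diameter, fingertips about 5 mm above what it stands on.
- collet: Light-grey steel spring collet with dark slots, 37 mm high, 26 mm diameter at its collar (24 to 33 mm up), tapering downward to 18 mm at the foot, standing with its axis (z) upright. Origin: centre of its underside. Grip it across the collar.
- red_cutter: Router cutter lying on the bed, 72 mm long and 13 mm thick, light-grey shank, dark head, red band between. Origin: under its middle, on the underside; y along its length, z up. It does not roll. Grip it across its middle.
- plug_case: Look-alike of the nut, to be left alone: round ear-plug case, orange with a plain white lid, 45 mm diameter, 29 mm high (this is the one among the parts; another stands far back on the bed and plays no part). Origin: centre of its underside, z up.
- brass_bush: Look-alike of the collet, to be left alone: yellow brass bush with a wider collar, 26 mm diameter, 37 mm high, standing upright. Origin: centre of its underside, z up.
- blue_cutter: Look-alike of the red cutter, to be left alone: the same shape and size, with a blue band (cutters standing in the wooden block play no part). Origin: under its middle, y along its length, z up.
Mind the look-alikes: they are no part of the job. There is more than one size of the yellow_liner; the job needs the larger. Of the things that look like the blue_liner, the smaller one is meant.

How it is judged:
At the end, for the whole second after the job is handed in: The nut is on the yellow liner, the collet on the green and the red-banded cutter on the blue, each resting on the liner with its origin within 15 mm of the liner's middle, not tilted more than 0.15 rad, at rest; each look-alike is within 20 mm of where it was at the start (horizontal distance between spindle_nut and yellow_liner below 0.015 m and z of spindle_nut in the frame of yellow_liner below 0.006 m and angle between each of spindle_nut, collet, red_cutter's own z axis and vertical below 0.15 rad and linear speed of each of spindle_nut, collet, red_cutter below 0.02 m/s and angular speed of each of spindle_nut, collet, red_cutter below 0.2 rad/s and horizontal distance between collet and green_liner below 0.015 m and z of collet in the frame of green_liner below 0.006 m and horizontal distance between red_cutter and blue_liner below 0.015 m and z of red_cutter in the frame of blue_liner below 0.006 m and distance of each of plug_case, brass_bush, blue_cutter from where it was at the start of the episode below 0.02 m); the robot touches nothing.
It fails at once if a look-alike is moved more than 20 mm (distance of any of plug_case, brass_bush, blue_cutter from where it was at the start of the episode above 0.02 m).
It also fails if it takes over 102 s, if anything falls off the work surface, if the arm or the gripper's body presses on something with over 40 N, if the wrist force passes 120 N, or if a joint passes its speed limit or range.

## Working session

There is one attempt and no reset: what is moved stays moved. The work goes in short steps, Python scripts to look and compute and a tool call to move; the robot and the scene stay as the last step left them, time stands still between calls to the robot, and variables do not carry over. Pictures are saved under pics/ and viewed, at most 14 in all, crops included, and the job is handed in when it is done.

Besides the shell and the picture viewer there is one more tool, called after ">>>" by a JSON object that holds its "op" and its "data". play_rows: Moves the arm, as the interface text tells. Its arguments: {"type":"object","properties":{"increments":{"type":"array","items":{"type":"array","items":{"type":"array","items":{"type":"number"}}}}},"required":["increments"]}

```bash
mkdir -p pics; ls
python3 - <<'E'
from station import bot
import cv2,numpy as np
s=bot.state();print({k:np.round(v,3).tolist() for k,v in s.items()})
for n in("top","side"):
    c=bot.calibration(n);p,d=bot.get_image(n)
    cv2.imwrite(f"pics/{n}0.png",cv2.resize(p[:,:,::-1],(800,600),interpolation=cv2.INTER_CUBIC));np.savez(f"{n}0.npz",p=p,d=d)
    print(n,np.round(c["intrinsics"],1).tolist(),c["D"],np.round(c["R"],3).tolist(),c["t"])
E
```

```text
pics
{'time_s': 0.0, 'joint_positions': [1.174, 0.32, 1.566, 0.0, 1.257, -0.02], 'dq': [-0.001, -0.001, 0.001, 0.001, 0.0, -0.001], 'joint_torque': [-0.002, -41.246, -23.197, 0.073, 0.046, -0.0], 'tcp_pos': [0.211, 0.534, 0.213], 'tool_rot': [0.187, 0.982, -0.001, -0.0], 'wrist_force': [-0.069, 0.319, 0.469], 'moment': [-0.02, 0.032, 0.02], 'grasp_force': 0.0, 'gripper_width': 0.999}
top [[448.6, 0.0, 264.1], [0.0, 448.6, 190.9], [0.0, 0.0, 1.0]] [-0.09808104  0.          0.          0.          0.        ] [[-0.016, -1.0, 0.021], [-0.983, 0.012, -0.181], [0.18, -0.024, -0.983]] [-0.11342911  0.53751594  1.39285736]
side [[483.6, 0.0, 252.5], [0.0, 483.6, 191.1], [0.0, 0.0, 1.0]] [-0.06396799  0.          0.          0.          0.        ] [[-0.977, -0.214, 0.009], [-0.139, 0.604, -0.785], [0.162, -0.768, -0.62]] [0.50713418 0.17557161 1.32299432]
```

View pics/top0.png

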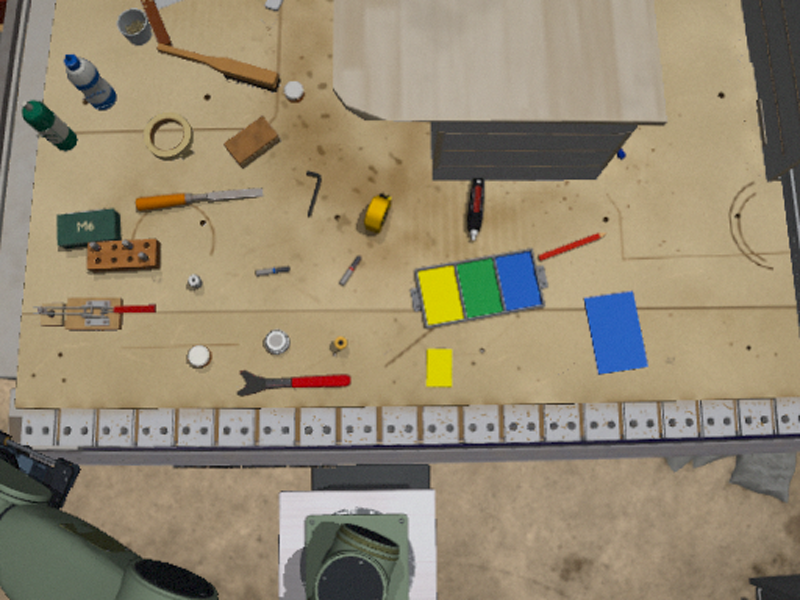

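View pics/side0.png

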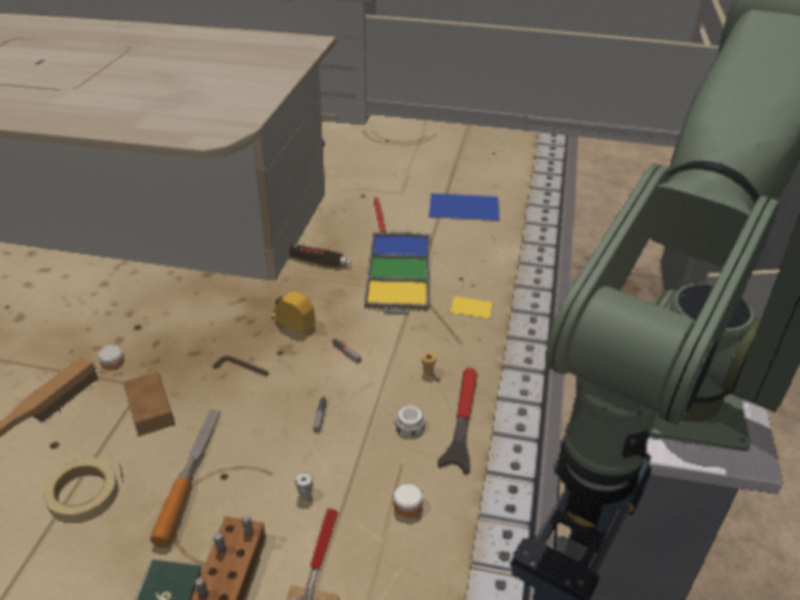

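The top view (800x600) shows the caddy at (478,288), with yellow, green and blue liners at (440,295), (479,288) and (518,281). The loose small yellow sheet (439,367) and the large blue sheet (616,332) are decoys.

- **Nut:** candidates are (277,342) and (199,356). The first has a grey recess, so it is the nut.
- **Collet:** candidates are (194,282), which is grey, and (341,344), which is brass.
- **Cutter:** candidates are (272,271) and (350,270). I'll check both in a crop.

```bash
cat > h.py <<'E'
from station import bot
import cv2,numpy as np
def world(cal,uv,z):
    K,D,R,t=[np.array(cal[k],float) for k in("intrinsics","D","R","t")]
    n=cv2.undistortPoints(np.array(uv,float).reshape(-1,1,2),K,D).reshape(-1,2)
    r=np.c_[n,np.ones(len(n))]@R; c=-R.T@t
    return c+r*((z-c[2])/r[:,2])[:,None]
def crop(p,x0,y0,x1,y1,k,name):
    cv2.imwrite(name,cv2.resize(p[y0:y1,x0:x1,::-1],None,fx=k,fy=k,interpolation=cv2.INTER_CUBIC))
E
python3 - <<'E'
from h import *
p=np.load("top0.npz")["p"]
crop(p,105,160,245,245,5.7,"pics/c1.png"); crop(p,255,150,365,230,7,"pics/c2.png")
E
```

```text
(no output)
```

View pics/c1.png

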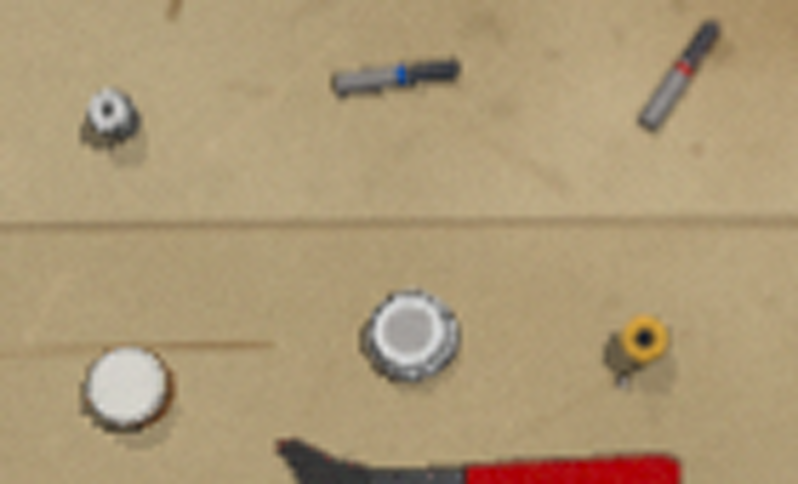

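View pics/c2.png

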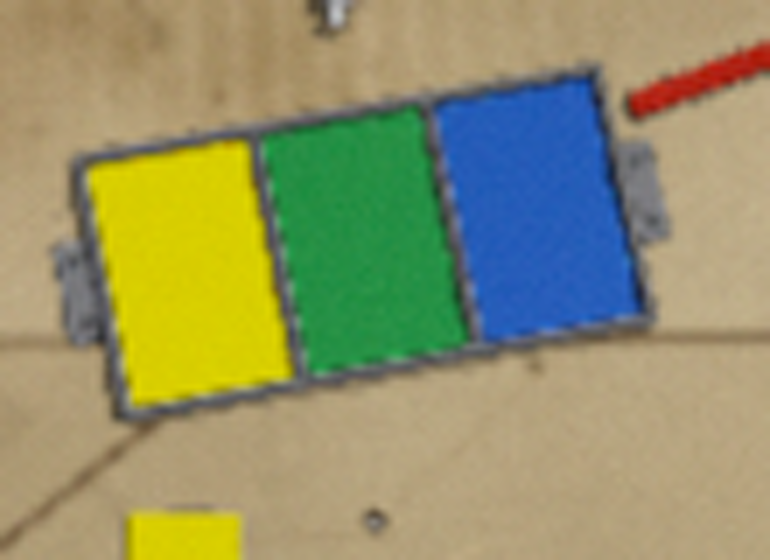

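The crop confirms the parts. The nut has its grey recess at crop (411,330), the collet top is at (108,107), and the red-band cutter runs from (650,127) to (711,25). The blue-band cutter is at (398,76), the plug case at (127,387) and the brass bush at (644,338). The caddy's rim corners are (78,158), (598,70), (650,320) and (122,414).

Run:
```python
from h import *
c=bot.calibration("top")
a=lambda q:(np.array(q,float)+.5)/5.7+[105,160]-.5
b=lambda q:(np.array(q,float)+.5)/7+[255,150]-.5
f=lambda q,z:world(c,q,z).round(4)
print("nut",f(a([[411,330]]),.027)); print("collet",f(a([[108,107]]),.037)); 
r=f(a([[650,127],[711,25]]),.0065);print("red",r,r.mean(0),np.linalg.norm(r[1]-r[0]),np.arctan2(*(r[1]-r[0])[1::-1]))
print("blue",f(a([[335,82],[458,69]]),.0065),"case",f(a([[127,387]]),.029),"bush",f(a([[644,338]]),.037))
k=f(b([[78,158],[598,70],[650,320],[122,414]]),.012);print("caddy",k,k.mean(0))
e=(k[0]+k[3]-k[1]-k[2])/2;print(np.linalg.norm(e),np.arctan2(e[1],e[0]), np.linalg.norm(k[0]-k[3]))
C=k.mean(0);y=e/np.linalg.norm(e)
print("Y",C+.085*y,"G",C,"B",C-.085*y)
from scipy.spatial.transform import Rotation as R
s=bot.state();print(R.from_quat(s["tool_rot"]).as_matrix().round(3),s["tcp_pos"])
```

```text
nut [[0.4563 0.1624 0.027 ]]
collet [[0.5858 0.3381 0.037 ]]
red [[ 0.5764  0.0285  0.0065]
 [ 0.6371 -0.0072  0.0065]] [0.60675 0.01065 0.0065 ] 0.07042002556091553 -0.5316520678349256
blue [[0.6056 0.2133 0.0065]
 [0.6125 0.1412 0.0065]] case [[0.4253 0.3233 0.029 ]] bush [[0.449  0.0292 0.037 ]]
caddy [[ 0.6064 -0.1285  0.012 ]
 [ 0.6471 -0.3797  0.012 ]
 [ 0.5247 -0.3987  0.012 ]
 [ 0.4832 -0.1471  0.012 ]] [ 0.56535 -0.2635   0.012  ]
0.2547374530766922 1.7328472406431035 0.12459614761299809
Y [ 0.55163588 -0.17961363  0.012     ] G [ 0.56535 -0.2635   0.012  ] B [ 0.57906412 -0.34738637  0.012     ]
[[-0.93   0.368 -0.001]
 [ 0.368  0.93  -0.001]
 [ 0.    -0.002 -1.   ]] [0.21139974 0.53427627 0.21322008]
```

```bash
cat >> h.py <<'E'
from scipy.spatial.transform import Rotation as Ro
def go(x,y,z,psi):
    s=bot.state();R0=Ro.from_quat(s["tool_rot"])
    R1=Ro.from_matrix(np.array([[-np.sin(psi),np.cos(psi),0],[np.cos(psi),np.sin(psi),0],[0,0,-1]]))
    print("t",round(s["time_s"],2),"q",np.round(s["joint_positions"],2),"tcp",np.round(s["tcp_pos"],4),"w",round(s["gripper_width"],3),"gf",round(s["grasp_force"],1),"F",np.round(s["wrist_force"],1))
    print("d",R0.inv().apply(np.array([x,y,z])-s["tcp_pos"]).round(4),(R0.inv()*R1).as_rotvec().round(3))
E
python3 - <<'E'
from h import *
c=bot.calibration("top");d=np.load("top0.npz")["d"]
for u,v in((320,77),(280,75),(415,76),(285,112),(380,112)):
    z=d[v,u];n=cv2.undistortPoints(np.array([[[u,v]]],float),c["intrinsics"],c["D"])[0,0]
    print(u,v,np.round(c["R"].T@(np.array([n[0]*z,n[1]*z,z])-c["t"]),3))
go(.586,.338,.12,.162)
E
```

```text
320 77 [ 0.776 -0.264  0.382]
280 75 [ 0.776 -0.159  0.394]
415 76 [ 0.775 -0.514  0.394]
285 112 [ 0.809 -0.197  0.034]
380 112 [ 0.809 -0.523  0.032]
t 0.1 q [ 1.17  0.32  1.57 -0.    1.26 -0.02] tcp [0.2114 0.5343 0.2132] w 1.002 gf 0.0 F [ 0.5 -0.2  0.1]
d [-0.4205 -0.0445  0.0933] [-1.000e-03  1.000e-03  1.032e+00]
```

The manual's scale: shifts go in shares of 0.75 m and turns go in shares of pi rad. Converting my numbers, -0.2 m / 0.75 = -0.2667, -0.02 m / 0.75 = -0.0267, 0.5 rad / 3.1416 = 0.1592.

>>> {"op": "play_rows", "data": {"increments": [[[1,-0.2667,-0.0267,0,0,0,0.1592],[1,-0.2667,-0.0267,0,0,0,0.1592],[1,-0.2667,-0.0267,0,0,0,0.1592],[1,-0.2667,-0.0267,0,0,0,0.1592],[1,-0.2667,-0.0267,0,0,0,0.1592]]]}}

```text
time_s: 0.6
tcp_pos: [0.3949, 0.4395, 0.2133]
tool_rot: [0.427, 0.904, -0.0, 0.001]
wrist_force: [-0.3, 0.9, -0.3]
gripper_width: 1.002
grasp_force: 0.0
```

```bash
python3 -c "
from h import *
go(.586,.338,.12,.162)"
```

```text
t 0.6 q [ 0.82  0.35  1.53 -0.    1.27  0.13] tcp [0.3949 0.4395 0.2133] w 1.002 gf 0.0 F [-0.3  0.9 -0.3]
d [-0.1995  0.0833  0.0938] [0.001 0.002 0.525]
```

Scaled: -0.2 m / 0.75 = -0.2667, 0.094 m / 0.75 = 0.1253, 0.525 rad / 3.1416 = 0.1671.

>>> {"op": "play_rows", "data": {"increments": [[[1,-0.2667,0.1107,0.1253,0,0,0.1671],[1,-0.2667,0.1107,0.1253,0,0,0.1671],[1,-0.2667,0.1107,0.1253,0,0,0.1671],[1,-0.2667,0.1107,0.1253,0,0,0.1671],[1,-0.2667,0.1107,0.1253,0,0,0.1671]]]}}

```text
time_s: 1.1
tcp_pos: [0.583, 0.3405, 0.1179]
tool_rot: [0.646, 0.764, -0.001, -0.0]
wrist_force: [-0.2, 1.3, 0.1]
gripper_width: 1.001
grasp_force: 0.0
```

>>> {"op": "play_rows", "data": {"increments": [[[1,0,0,0,0,0,0],[1,0,0,0,0,0,0],[1,0,0,0,0,0,0]]]}}

```text
time_s: 1.4
tcp_pos: [0.5809, 0.3429, 0.1204]
tool_rot: [0.644, 0.765, 0.0, -0.0]
wrist_force: [-0.3, -0.6, -0.1]
gripper_width: 1.002
grasp_force: 0.0
```

```bash
python3 -c "
from h import *
c=bot.calibration('wrist');p,d=bot.get_image('wrist');cv2.imwrite('pics/w1.png',p[:,:,::-1])
go(.586,.338,.009,.162)
P=np.array([.586,.338,.037]);q=np.array(c['R'])@P+c['t'];print(cv2.projectPoints(q.reshape(1,1,3),np.zeros(3),np.zeros(3),c['intrinsics'],c['D'])[0].ravel())
"
```

```text
t 1.45 q [0.52 0.54 1.45 0.   1.15 0.35] tcp [0.5809 0.3431 0.1208] w 1.001 gf 0.0 F [ 0.5  1.  -0.4]
d [-0.0059  0.0041  0.1118] [ 0.001 -0.001  0.009]
[261.00174756 204.17035973]
```

View pics/w1.png

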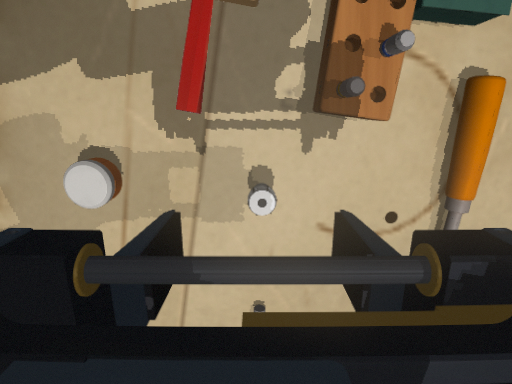

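The wrist view shows the collet at (262,202), within 2 px of the prediction, and clear of the clamp handle and wooden block. I'll descend and grip.

Scaled: 0.111 m / 0.75 = 0.148, 0.09 m / 0.75 = 0.12, 0.009 rad / 3.1416 = 0.0029.

>>> {"op": "play_rows", "data": {"increments": [[[1,-0.008,0.0053,0.0667,0,0,0.0029],[1,-0.008,0.0053,0.12,0,0,0.0029],[1,-0.008,0.0053,0.148,0,0,0.0029],[1,-0.008,0.0053,0.148,0,0,0.0029],[1,-0.008,0.0053,0.148,0,0,0.0029]]]}}

```text
time_s: 1.95
tcp_pos: [0.5868, 0.3378, 0.0102]
tool_rot: [0.648, 0.762, 0.001, 0.0]
wrist_force: [-0.0, 0.0, -0.3]
gripper_width: 1.0
grasp_force: 0.0
```

```bash
python3 -c "
from h import *
go(.586,.338,.009,.162)"
```

```text
t 1.95 q [0.51 0.64 1.56 0.   0.93 0.34] tcp [0.5868 0.3378 0.0102] w 1.0 gf 0.0 F [-0.   0.  -0.3]
d [ 0.0003 -0.0008  0.0012] [ 0.002 -0.001 -0.001]
```

Scaled: 0.001 m / 0.75 = 0.0013.

>>> {"op": "play_rows", "data": {"increments": [[[-1,0,0,0.0013,0,0,0],[-1,0,0,0.0013,0,0,0],[-1,0,0,0.0013,0,0,0],[-1,0,0,0.0013,0,0,0],[-1,0,0,0.0013,0,0,0]]]}}

```text
time_s: 2.45
tcp_pos: [0.587, 0.3366, 0.0084]
tool_rot: [0.648, 0.761, 0.0, 0.0]
wrist_force: [-0.3, -0.1, 0.4]
gripper_width: 0.592
grasp_force: 0.0
```

>>> {"op": "play_rows", "data": {"increments": [[[-1,0,0,0,0,0,0],[-1,0,0,0,0,0,0],[-1,0,0,0,0,0,0],[-1,0,0,0,0,0,0],[-1,0,0,0,0,0,0]]]}}

```text
time_s: 2.95
tcp_pos: [0.5868, 0.3365, 0.0079]
tool_rot: [0.648, 0.761, -0.0, -0.0]
wrist_force: [-0.1, -0.8, -0.3]
gripper_width: 0.261
grasp_force: 30.0
```

```bash
python3 -c "
from h import *
go(.5655,-.2635,.12,.162)"
```

```text
t 2.95 q [0.5  0.65 1.56 0.   0.93 0.34] tcp [0.5868 0.3365 0.0079] w 0.261 gf 30.0 F [-0.1 -0.8 -0.3]
d [-0.589  -0.1166 -0.1121] [-0.     0.    -0.002]
```

Scaled: -0.112 m / 0.75 = -0.1493, -0.11 m / 0.75 = -0.1467.

>>> {"op": "play_rows", "data": {"increments": [[[-1,0,0,-0.04,0,0,0],[-1,0,0,-0.0933,0,0,0],[-1,0,0,-0.1467,0,0,0],[-1,0,0,-0.1493,0,0,0]]]}}

```text
time_s: 3.35
tcp_pos: [0.5901, 0.3384, 0.1265]
tool_rot: [0.648, 0.761, 0.006, 0.002]
wrist_force: [1.0, 0.4, 0.0]
gripper_width: 0.263
grasp_force: 30.0
```

Scaled: -0.2 m / 0.75 = -0.2667, -0.006 m / 0.75 = -0.008.

>>> {"op": "play_rows", "data": {"increments": [[[-1,-0.04,-0.008,0,0,0,0],[-1,-0.0933,-0.0187,0,0,0,0],[-1,-0.1467,-0.0293,0,0,0,0],[-1,-0.2,-0.04,0,0,0,0],[-1,-0.2667,-0.0533,0,0,0,0]]]}}

```text
time_s: 3.85
tcp_pos: [0.5787, 0.1329, 0.1191]
tool_rot: [0.648, 0.762, -0.0, -0.0]
wrist_force: [-0.3, -0.7, -0.9]
gripper_width: 0.261
grasp_force: 30.0
```

Scaled: -0.2 m / 0.75 = -0.2667, -0.16 m / 0.75 = -0.2133.

>>> {"op": "play_rows", "data": {"increments": [[[-1,-0.0533,-0.0107,0,0,0,0],[-1,-0.1067,-0.0213,0,0,0,0],[-1,-0.16,-0.032,0,0,0,0],[-1,-0.2133,-0.0427,0,0,0,0],[-1,-0.2667,-0.0533,0,0,0,0]]]}}

```text
time_s: 4.35
tcp_pos: [0.5709, -0.0716, 0.1192]
tool_rot: [0.648, 0.761, -0.0, -0.001]
wrist_force: [0.4, -0.4, 0.3]
gripper_width: 0.261
grasp_force: 30.0
```

```bash
python3 -c "
from h import *
go(.5655,-.2635,.12,.162)"
```

```text
t 4.35 q [-0.14  0.4   1.7   0.    1.04 -0.3 ] tcp [ 0.5709 -0.0716  0.1192] w 0.261 gf 30.0 F [ 0.4 -0.4  0.3]
d [-0.1886 -0.0359 -0.0008] [-0.001 -0.    -0.002]
```

Scaled: -0.189 m / 0.75 = -0.252, -0.14 m / 0.75 = -0.1867.

>>> {"op": "play_rows", "data": {"increments": [[[-1,-0.0667,-0.0133,0,0,0,0],[-1,-0.1333,-0.0253,0,0,0,0],[-1,-0.1867,-0.036,0,0,0,0],[-1,-0.2267,-0.044,0,0,0,0],[-1,-0.252,-0.048,0,0,0,0]]]}}

```text
time_s: 4.85
tcp_pos: [0.5654, -0.2646, 0.119]
tool_rot: [0.649, 0.761, -0.0, -0.001]
wrist_force: [-1.0, 0.3, -0.3]
gripper_width: 0.262
grasp_force: 30.0
```

>>> {"op": "play_rows", "data": {"increments": [[[-1,0,0,0,0,0,0],[-1,0,0,0,0,0,0],[-1,0,0,0,0,0,0]]]}}

```text
time_s: 5.15
tcp_pos: [0.5662, -0.2608, 0.1197]
tool_rot: [0.648, 0.762, 0.0, -0.001]
wrist_force: [-0.5, -0.1, -0.5]
gripper_width: 0.261
grasp_force: 30.0
```

```bash
python3 -c "
from h import *
go(.5655,-.2635,.0145,.162)
c=bot.calibration('wrist');p,d=bot.get_image('wrist');cv2.imwrite('pics/w2.png',p[:,:,::-1])
for P in ([.5655,-.2635,.005],[.5516,-.1796,.005],[.579,-.3474,.005]):
  print(cv2.projectPoints((np.array(c['R'])@P+c['t']).reshape(1,1,3),np.zeros(3),np.zeros(3),c['intrinsics'],c['D'])[0].ravel())
"
```

```text
t 5.15 q [-0.45  0.46  1.58  0.    1.09 -0.61] tcp [ 0.5662 -0.2608  0.1197] w 0.261 gf 30.0 F [-0.5 -0.1 -0.5]
d [-0.0027 -0.0011  0.1052] [-0.    -0.001 -0.001]
[255.13372964 191.65749758]
[254.71336686 100.43972682]
[255.12767821 270.18664132]
```

View pics/w2.png

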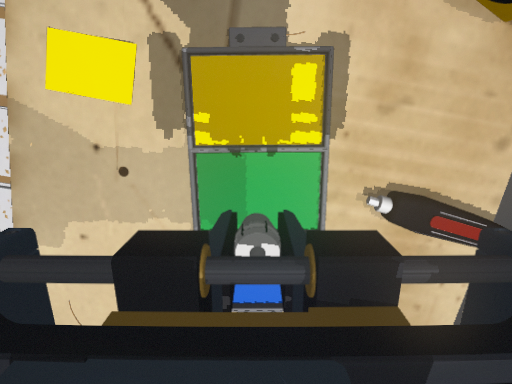

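The held collet at (257,250) looks upright. The yellow sheet is centred at about (258,100), against a predicted (255,100), so the map holds. I'll lower it now.

Scaled: 0.105 m / 0.75 = 0.14, 0.1 m / 0.75 = 0.1333.

>>> {"op": "play_rows", "data": {"increments": [[[-1,-0.004,0,0.0533,0,0,0],[-1,-0.004,0,0.1067,0,0,0],[-1,-0.004,0,0.1333,0,0,0],[-1,-0.004,0,0.14,0,0,0],[-1,-0.004,0,0.14,0,0,0]]]}}

```text
time_s: 5.7
tcp_pos: [0.5667, -0.2643, 0.0148]
tool_rot: [0.648, 0.762, -0.0, -0.001]
wrist_force: [0.1, -0.4, 0.2]
gripper_width: 0.263
grasp_force: 30.0
```

```bash
python3 -c "
from h import *
go(.5655,-.2635,.0125,.162)"
```

```text
t 5.7 q [-0.45  0.57  1.69  0.    0.88 -0.62] tcp [ 0.5667 -0.2643  0.0148] w 0.263 gf 30.0 F [ 0.1 -0.4  0.2]
d [ 0.0009 -0.0011  0.0023] [-0.001 -0.001 -0.001]
```

Scaled: 0.002 m / 0.75 = 0.0027, 0.001 m / 0.75 = 0.0013.

>>> {"op": "play_rows", "data": {"increments": [[[-1,0,0,0.0013,0,0,0],[-1,0,0,0.0027,0,0,0],[-1,0,0,0.0027,0,0,0],[-1,0,0,0.0027,0,0,0]]]}}

```text
time_s: 6.1
tcp_pos: [0.567, -0.2654, 0.0135]
tool_rot: [0.648, 0.761, 0.0, 0.001]
wrist_force: [-0.3, -0.4, -0.4]
gripper_width: 0.259
grasp_force: 30.0
```

```bash
python3 -c "
from h import *
go(.5655,-.2635,.0125,.162)"
```

```text
t 6.1 q [-0.46  0.58  1.69  0.    0.87 -0.62] tcp [ 0.567  -0.2654  0.0135] w 0.259 gf 30.0 F [-0.3 -0.4 -0.4]
d [ 0.0021 -0.0012  0.001 ] [ 0.001  0.001 -0.002]
```

Scaled: 0.0015 m / 0.75 = 0.002, 0.001 m / 0.75 = 0.0013.

>>> {"op": "play_rows", "data": {"increments": [[[-1,0,0,0.0013,0,0,0],[-1,0,0,0.002,0,0,0],[-1,0,0,0.002,0,0,0]]]}}

```text
time_s: 6.4
tcp_pos: [0.567, -0.2656, 0.0127]
tool_rot: [0.648, 0.761, 0.0, 0.001]
wrist_force: [-1.4, 0.4, 5.4]
gripper_width: 0.26
grasp_force: 30.0
```

>>> {"op": "play_rows", "data": {"increments": [[[0.1,0,0,0,0,0,0],[0.1,0,0,0,0,0,0],[0.1,0,0,0,0,0,0],[0.1,0,0,0,0,0,0],[0.1,0,0,0,0,0,0]]]}}

```text
time_s: 6.9
tcp_pos: [0.5666, -0.2653, 0.0112]
tool_rot: [0.648, 0.761, 0.0, -0.0]
wrist_force: [0.9, 0.2, 0.1]
gripper_width: 0.554
grasp_force: 0.0
```

Scaled: -0.12 m / 0.75 = -0.16, -0.1 m / 0.75 = -0.1333.

>>> {"op": "play_rows", "data": {"increments": [[[0.1,0,0,-0.0267,0,0,0],[0.1,0,0,-0.08,0,0,0],[0.1,0,0,-0.1333,0,0,0],[0.1,0,0,-0.16,0,0,0],[0.1,0,0,-0.16,0,0,0]]]}}

```text
time_s: 7.4
tcp_pos: [0.5687, -0.2663, 0.1352]
tool_rot: [0.648, 0.761, 0.001, 0.004]
wrist_force: [0.7, -0.2, -0.5]
gripper_width: 0.549
grasp_force: 0.0
```

```bash
python3 -c "
from h import *
go(.4563,.1624,.13,.162)
p,d=bot.get_image('top');np.savez('top1.npz',p=p,d=d)
crop(p,255,150,365,230,5,'pics/c3.png')"
```

```text
t 7.4 q [-0.46  0.45  1.56  0.    1.12 -0.62] tcp [ 0.5687 -0.2663  0.1352] w 0.549 gf 0.0 F [ 0.7 -0.2 -0.5]
d [ 0.4412 -0.0427  0.003 ] [ 0.006  0.004 -0.002]
```

View pics/c3.png

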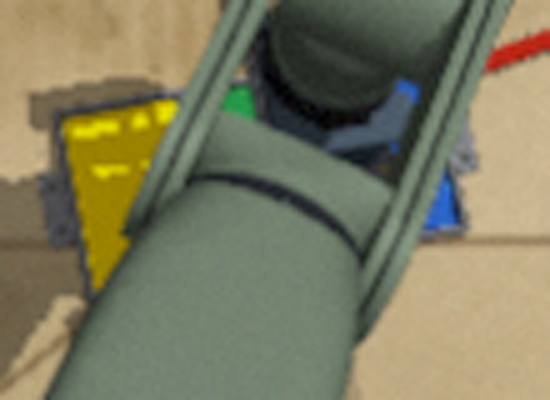

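The arm hides the caddy in this view. The 5 N touch before release shows the collet was seated. On to the nut.

Scaled: 0.22 m / 0.75 = 0.2933, -0.004 m / 0.75 = -0.0053.

>>> {"op": "play_rows", "data": {"increments": [[[0.8,0.0533,-0.0053,0,0,0,0],[0.8,0.12,-0.0107,0,0,0,0],[0.8,0.1867,-0.0173,0,0,0,0],[0.8,0.2533,-0.024,0,0,0,0],[0.8,0.2933,-0.0293,0,0,0,0]]]}}

```text
time_s: 7.95
tcp_pos: [0.5072, -0.0487, 0.1294]
tool_rot: [0.648, 0.762, -0.001, -0.002]
wrist_force: [0.3, 1.1, -0.7]
gripper_width: 0.896
grasp_force: 0.0
```

Scaled: 0.22 m / 0.75 = 0.2933, 0.19 m / 0.75 = 0.2533.

>>> {"op": "play_rows", "data": {"increments": [[[0.8,0.0667,-0.0067,0,0,0,0],[0.8,0.1333,-0.0133,0,0,0,0],[0.8,0.2,-0.0187,0,0,0,0],[0.8,0.2533,-0.024,0,0,0,0],[0.8,0.2933,-0.0267,0,0,0,0]]]}}

```text
time_s: 8.45
tcp_pos: [0.4528, 0.1642, 0.1297]
tool_rot: [0.648, 0.762, -0.002, -0.001]
wrist_force: [-0.1, 0.2, 0.5]
gripper_width: 0.898
grasp_force: 0.0
```

>>> {"op": "play_rows", "data": {"increments": [[[0.8,0,0,0,0,0,0],[0.8,0,0,0,0,0,0],[0.8,0,0,0,0,0,0]]]}}

```text
time_s: 8.75
tcp_pos: [0.4548, 0.1614, 0.1305]
tool_rot: [0.649, 0.761, -0.001, -0.0]
wrist_force: [0.5, 0.2, 0.1]
gripper_width: 0.898
grasp_force: 0.0
```

```bash
python3 -c "
from h import *
c=bot.calibration('wrist');p,d=bot.get_image('wrist');cv2.imwrite('pics/w3.png',p[:,:,::-1])
go(.4563,.1624,.005,.162)
p,d=bot.get_image('top');np.savez('top2.npz',p=p,d=d)
for P in ([.4563,.1624,.027],):
  print(cv2.projectPoints((np.array(c['R'])@P+c['t']).reshape(1,1,3),np.zeros(3),np.zeros(3),c['intrinsics'],c['D'])[0].ravel())
"
```

```text
t 8.8 q [ 0.32  0.25  1.89 -0.    1.    0.16] tcp [0.455  0.1613 0.1308] w 0.898 gf 0.0 F [-0.4  0.4 -0.8]
d [0.001  0.0016 0.1258] [-0.001  0.    -0.003]
[258.2350059  191.09348959]
```

View pics/w3.png

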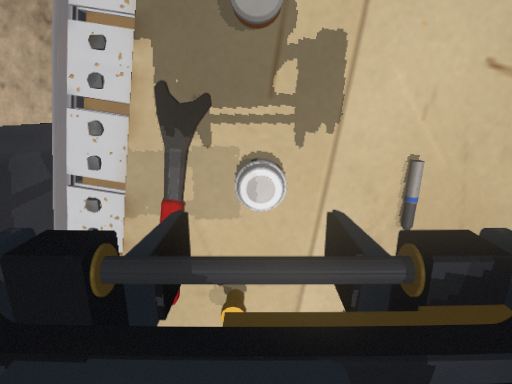

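The nut is at (261,185) and the wrench's right edge is about 70 px to its left, so the fingers clear it. I'll descend and grip.

Scaled: 0.125 m / 0.75 = 0.1667, 0.003 m / 0.75 = 0.004.

>>> {"op": "play_rows", "data": {"increments": [[[0.8,0.004,0.0013,0.0533,0,0,0],[0.8,0.004,0.0013,0.1067,0,0,0],[0.8,0.004,0.0013,0.1467,0,0,0],[0.8,0.004,0.0013,0.1667,0,0,0],[0.8,0.004,0.0013,0.1667,0,0,0]]]}}

```text
time_s: 9.35
tcp_pos: [0.4542, 0.164, 0.0044]
tool_rot: [0.649, 0.761, -0.002, -0.001]
wrist_force: [0.2, -0.1, 0.2]
gripper_width: 0.897
grasp_force: 0.0
```

>>> {"op": "play_rows", "data": {"increments": [[[-1,0,0,0,0,0,0],[-1,0,0,0,0,0,0],[-1,0,0,0,0,0,0],[-1,0,0,0,0,0,0],[-1,0,0,0,0,0,0]]]}}

```text
time_s: 9.85
tcp_pos: [0.4563, 0.1657, 0.0072]
tool_rot: [0.648, 0.761, 0.001, 0.001]
wrist_force: [0.5, -1.9, 4.2]
gripper_width: 0.537
grasp_force: 30.0
```

>>> {"op": "play_rows", "data": {"increments": [[[-1,0,0,0,0,0,0],[-1,0,0,0,0,0,0],[-1,0,0,0,0,0,0]]]}}

```text
time_s: 10.15
tcp_pos: [0.4564, 0.1657, 0.0072]
tool_rot: [0.648, 0.761, 0.001, 0.001]
wrist_force: [-0.1, -0.8, 6.0]
gripper_width: 0.535
grasp_force: 30.0
```

```bash
python3 -c "
from h import *
go(.5516,-.1796,.13,.162)"
```

```text
t 10.15 q [ 0.32  0.42  2.04 -0.    0.68  0.16] tcp [0.4564 0.1657 0.0072] w 0.535 gf 30.0 F [-0.1 -0.8  6. ]
d [-0.356   0.0392 -0.1228] [ 0.002 -0.    -0.002]
```

Scaled: -0.123 m / 0.75 = -0.164, -0.12 m / 0.75 = -0.16.

>>> {"op": "play_rows", "data": {"increments": [[[-1,0,0,-0.0267,0,0,0],[-1,0,0,-0.0667,0,0,0],[-1,0,0,-0.12,0,0,0],[-1,0,0,-0.16,0,0,0],[-1,0,0,-0.164,0,0,0]]]}}

```text
time_s: 10.65
tcp_pos: [0.4576, 0.1663, 0.1325]
tool_rot: [0.648, 0.761, 0.003, 0.002]
wrist_force: [1.2, -0.3, -3.0]
gripper_width: 0.536
grasp_force: 30.0
```

Scaled: -0.18 m / 0.75 = -0.24, 0.003 m / 0.75 = 0.004.

>>> {"op": "play_rows", "data": {"increments": [[[-1,-0.04,0.004,0,0,0,0],[-1,-0.08,0.0093,0,0,0,0],[-1,-0.1333,0.0147,0,0,0,0],[-1,-0.1867,0.02,0,0,0,0],[-1,-0.24,0.0267,0,0,0,0]]]}}

```text
time_s: 11.15
tcp_pos: [0.5026, -0.0103, 0.1272]
tool_rot: [0.648, 0.761, -0.001, -0.002]
wrist_force: [-0.0, 0.5, -2.2]
gripper_width: 0.537
grasp_force: 30.0
```

Scaled: -0.176 m / 0.75 = -0.2347, -0.15 m / 0.75 = -0.2.

>>> {"op": "play_rows", "data": {"increments": [[[-1,-0.0533,0.0053,0,0,0,0],[-1,-0.1067,0.0107,0,0,0,0],[-1,-0.16,0.0173,0,0,0,0],[-1,-0.2,0.0227,0,0,0,0],[-1,-0.2347,0.0253,0,0,0,0]]]}}

```text
time_s: 11.65
tcp_pos: [0.5499, -0.1811, 0.1267]
tool_rot: [0.649, 0.761, -0.001, -0.002]
wrist_force: [0.6, 0.3, -3.4]
gripper_width: 0.536
grasp_force: 30.0
```

>>> {"op": "play_rows", "data": {"increments": [[[-1,0,0,0,0,0,0],[-1,0,0,0,0,0,0],[-1,0,0,0,0,0,0]]]}}

```text
time_s: 11.95
tcp_pos: [0.5498, -0.1786, 0.128]
tool_rot: [0.648, 0.762, -0.0, -0.002]
wrist_force: [0.1, 1.7, -2.8]
gripper_width: 0.537
grasp_force: 30.0
```

```bash
python3 -c "
from h import *
go(.5516,-.1796,.0135,.162)
p,d=bot.get_image('wrist');cv2.imwrite('pics/w4.png',p[:,:,::-1])"
```

```text
t 11.95 q [-0.33  0.39  1.68  0.    1.07 -0.5 ] tcp [ 0.5498 -0.1786  0.128 ] w 0.537 gf 30.0 F [ 0.1  1.7 -2.8]
d [-0.0015  0.0019  0.1145] [-0.003 -0.002 -0.001]
```

View pics/w4.png

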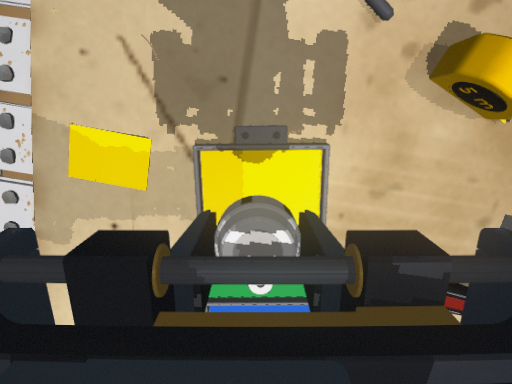

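The nut is held level at (257,237). The collet stands on green at (260,285). I'll lower the nut.

Scaled: 0.113 m / 0.75 = 0.1507, 0.003 m / 0.75 = 0.004.

>>> {"op": "play_rows", "data": {"increments": [[[-1,-0.0013,0.004,0.0533,0,0,0],[-1,-0.0013,0.004,0.1067,0,0,0],[-1,-0.0013,0.004,0.14,0,0,0],[-1,-0.0013,0.004,0.1507,0,0,0],[-1,-0.0013,0.004,0.1507,0,0,0]]]}}

```text
time_s: 12.5
tcp_pos: [0.5534, -0.1793, 0.0157]
tool_rot: [0.648, 0.762, -0.0, -0.001]
wrist_force: [-0.5, 0.5, -1.8]
gripper_width: 0.538
grasp_force: 30.0
```

Scaled: 0.001 m / 0.75 = 0.0013.

>>> {"op": "play_rows", "data": {"increments": [[[-1,0,0,0.0013,0,0,0],[-1,0,0,0.0013,0,0,0]]]}}

```text
time_s: 12.7
tcp_pos: [0.5552, -0.1805, 0.0171]
tool_rot: [0.648, 0.761, 0.001, 0.002]
wrist_force: [0.2, 0.7, -1.9]
gripper_width: 0.536
grasp_force: 30.0
```

```bash
python3 -c "
from h import *
go(.5516,-.1796,.012,.162)"
```

```text
t 12.7 q [-0.33  0.52  1.8   0.    0.82 -0.49] tcp [ 0.5552 -0.1805  0.0171] w 0.536 gf 30.0 F [ 0.2  0.7 -1.9]
d [ 0.0014 -0.0034  0.0051] [ 0.003  0.001 -0.002]
```

Scaled: 0.004 m / 0.75 = 0.0053, -0.003 m / 0.75 = -0.004.

>>> {"op": "play_rows", "data": {"increments": [[[-1,0.0013,-0.004,0.0013,0,0,0],[-1,0.0013,-0.004,0.0027,0,0,0],[-1,0.0013,-0.004,0.004,0,0,0],[-1,0.0013,-0.004,0.0053,0,0,0],[-1,0.0013,-0.004,0.0053,0,0,0]]]}}

```text
time_s: 13.2
tcp_pos: [0.5509, -0.1798, 0.0122]
tool_rot: [0.648, 0.761, 0.0, 0.0]
wrist_force: [-1.9, 0.9, 4.6]
gripper_width: 0.535
grasp_force: 30.0
```

```bash
python3 -c "
from h import *
go(.5516,-.1796,.012,.162)"
```

```text
t 13.2 q [-0.34  0.52  1.81  0.    0.81 -0.5 ] tcp [ 0.5509 -0.1798  0.0122] w 0.535 gf 30.0 F [-1.9  0.9  4.6]
d [0.0001 0.0007 0.0002] [ 0.     0.    -0.002]
```

>>> {"op": "play_rows", "data": {"increments": [[[0.5,0,0,0,0,0,0],[0.5,0,0,0,0,0,0],[0.5,0,0,0,0,0,0],[0.5,0,0,0,0,0,0]]]}}

```text
time_s: 13.6
tcp_pos: [0.551, -0.1798, 0.0113]
tool_rot: [0.648, 0.761, 0.0, 0.0]
wrist_force: [0.7, -0.6, 0.1]
gripper_width: 0.748
grasp_force: 0.0
```

Scaled: -0.12 m / 0.75 = -0.16, -0.1 m / 0.75 = -0.1333.

>>> {"op": "play_rows", "data": {"increments": [[[0.5,0,0,-0.0267,0,0,0],[0.5,0,0,-0.08,0,0,0],[0.5,0,0,-0.1333,0,0,0],[0.5,0,0,-0.16,0,0,0],[0.5,0,0,-0.16,0,0,0]]]}}

```text
time_s: 14.1
tcp_pos: [0.553, -0.1805, 0.1349]
tool_rot: [0.648, 0.761, 0.001, 0.003]
wrist_force: [0.2, 0.7, -0.4]
gripper_width: 0.752
grasp_force: 0.0
```

```bash
python3 -c "
from h import *
go(.6068,.0107,.13,1.04)"
```

```text
t 14.1 q [-0.34  0.39  1.67  0.    1.07 -0.5 ] tcp [ 0.553  -0.1805  0.1349] w 0.752 gf 0.0 F [ 0.2  0.7 -0.4]
d [0.1802 0.0835 0.0048] [ 0.005  0.006 -0.88 ]
```

Scaled: 0.18 m / 0.75 = 0.24, 0.005 m / 0.75 = 0.0067, -0.7 rad / 3.1416 = -0.2228.

>>> {"op": "play_rows", "data": {"increments": [[[0.2,0.048,0.0227,0,0,0,-0.0446],[0.2,0.096,0.0453,0,0,0,-0.0891],[0.2,0.144,0.0667,0,0,0,-0.1337],[0.2,0.192,0.0893,0,0,0,-0.1783],[0.2,0.24,0.112,0.0067,0,0,-0.2228]]]}}

```text
time_s: 14.6
tcp_pos: [0.605, 0.0128, 0.1253]
tool_rot: [0.345, 0.938, -0.0, -0.001]
wrist_force: [0.4, -0.6, 0.9]
gripper_width: 0.604
grasp_force: 0.0
```

Scaled: -0.18 rad / 3.1416 = -0.0573.

>>> {"op": "play_rows", "data": {"increments": [[[0.2,0,0,0,0,0,-0.0446],[0.2,0,0,0,0,0,-0.0573],[0.2,0,0,0,0,0,-0.0573],[0.2,0,0,0,0,0,-0.0573]]]}}

```text
time_s: 15.0
tcp_pos: [0.6045, 0.0113, 0.1253]
tool_rot: [0.263, 0.965, -0.0, -0.001]
wrist_force: [0.5, 0.3, -0.7]
gripper_width: 0.599
grasp_force: 0.0
```

```bash
python3 -c "
from h import *
c=bot.calibration('wrist');p,d=bot.get_image('wrist');cv2.imwrite('pics/w5.png',p[:,:,::-1])
go(.6068,.0107,.004,1.04)
P=[.6068,.0107,.0065]
print(cv2.projectPoints((np.array(c['R'])@P+c['t']).reshape(1,1,3),np.zeros(3),np.zeros(3),c['intrinsics'],c['D'])[0].ravel())
"
```

```text
t 15.05 q [-0.    0.43  1.62  0.    1.09 -1.04] tcp [0.6047 0.0111 0.1256] w 0.601 gf 0.0 F [ 0.2 -0.9 -0.5]
d [-0.0022  0.0008  0.1216] [-0.001 -0.001 -0.001]
[257.69611899 189.87062197]
```

View pics/w5.png

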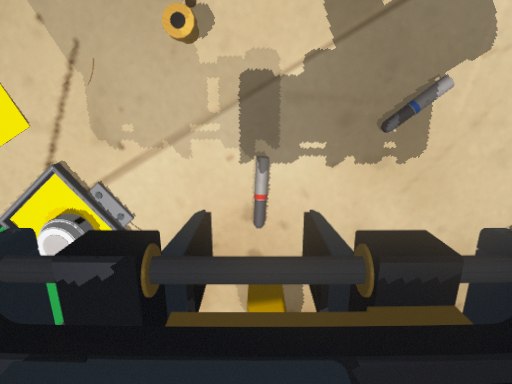

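The red-band cutter runs from (264,155) to (259,228), middle (262,191), against a predicted (258,190). It is aligned with the tool, and the nut sits in the yellow compartment. I'll descend with a 2 mm correction.

Scaled: 0.121 m / 0.75 = 0.1613, 0.003 m / 0.75 = 0.004.

>>> {"op": "play_rows", "data": {"increments": [[[0.2,-0.0027,0.004,0.0533,0,0,0],[0.2,-0.0027,0.004,0.1067,0,0,0],[0.2,-0.0027,0.004,0.1467,0,0,0],[0.2,-0.0027,0.004,0.1613,0,0,0],[0.2,-0.0027,0.004,0.1613,0,0,0]]]}}

```text
time_s: 15.55
tcp_pos: [0.6073, 0.0126, 0.004]
tool_rot: [0.263, 0.965, -0.0, -0.002]
wrist_force: [-0.3, 0.1, 0.9]
gripper_width: 0.597
grasp_force: 0.0
```

>>> {"op": "play_rows", "data": {"increments": [[[-1,0,0,0,0,0,0],[-1,0,0,0,0,0,0],[-1,0,0,0,0,0,0],[-1,0,0,0,0,0,0],[-1,0,0,0,0,0,0]]]}}

```text
time_s: 16.05
tcp_pos: [0.6087, 0.0129, 0.0061]
tool_rot: [0.262, 0.965, 0.0, 0.001]
wrist_force: [-0.7, 0.5, 0.3]
gripper_width: 0.193
grasp_force: 0.0
```

>>> {"op": "play_rows", "data": {"increments": [[[-1,0,0,0,0,0,0],[-1,0,0,0,0,0,0],[-1,0,0,0,0,0,0],[-1,0,0,0,0,0,0],[-1,0,0,0,0,0,0]]]}}

```text
time_s: 16.55
tcp_pos: [0.6085, 0.0129, 0.0058]
tool_rot: [0.262, 0.965, 0.0, 0.0]
wrist_force: [-0.4, 0.1, 5.0]
gripper_width: 0.123
grasp_force: 30.0
```

```bash
python3 -c "
from h import *
go(.579,-.3474,.12,1.65)"
```

```text
t 16.55 q [ 0.    0.56  1.74  0.    0.83 -1.04] tcp [0.6085 0.0129 0.0058] w 0.123 gf 30.0 F [-0.4  0.1  5. ]
d [-0.157  -0.3257 -0.1142] [ 0.    0.   -0.61]
```

Scaled: -0.12 m / 0.75 = -0.16, -0.09 m / 0.75 = -0.12.

>>> {"op": "play_rows", "data": {"increments": [[[-1,0,0,-0.0267,0,0,0],[-1,0,0,-0.0667,0,0,0],[-1,0,0,-0.12,0,0,0],[-1,0,0,-0.16,0,0,0],[-1,0,0,-0.16,0,0,0]]]}}

```text
time_s: 17.05
tcp_pos: [0.6112, 0.0129, 0.1297]
tool_rot: [0.262, 0.965, 0.001, 0.004]
wrist_force: [0.3, 0.5, -1.4]
gripper_width: 0.122
grasp_force: 30.0
```

Scaled: -0.166 m / 0.75 = -0.2213, -0.133 m / 0.75 = -0.1773, -0.5 rad / 3.1416 = -0.1592.

>>> {"op": "play_rows", "data": {"increments": [[[-1,-0.0213,-0.044,0,0,0,-0.0318],[-1,-0.0427,-0.088,0,0,0,-0.0637],[-1,-0.064,-0.1333,0,0,0,-0.0955],[-1,-0.0853,-0.1773,0,0,0,-0.1273],[-1,-0.1067,-0.2213,0,0,0,-0.1592]]]}}

```text
time_s: 17.55
tcp_pos: [0.5922, -0.1719, 0.1236]
tool_rot: [0.013, 1.0, 0.0, -0.001]
wrist_force: [1.7, 0.1, -1.2]
gripper_width: 0.119
grasp_force: 30.0
```

```bash
python3 -c "
from h import *
go(.579,-.3474,.12,1.65)"
```

```text
t 17.55 q [-0.3   0.45  1.59  0.    1.1  -1.85] tcp [ 0.5922 -0.1719  0.1236] w 0.119 gf 30.0 F [ 1.7  0.1 -1.2]
d [ 0.0085 -0.1758  0.0034] [ 0.001 -0.003 -0.106]
```

Scaled: -0.175 m / 0.75 = -0.2333, -0.12 m / 0.75 = -0.16, -0.1 rad / 3.1416 = -0.0318.

>>> {"op": "play_rows", "data": {"increments": [[[-1,0.0027,-0.0533,0,0,0,-0.0318],[-1,0.0053,-0.1067,0,0,0,-0.0318],[-1,0.008,-0.16,0,0,0,-0.0318],[-1,0.0107,-0.2,0,0,0,-0.0318],[-1,0.0107,-0.2333,0,0,0,-0.0318]]]}}

```text
time_s: 18.05
tcp_pos: [0.5786, -0.347, 0.1232]
tool_rot: [-0.034, 0.999, 0.001, -0.001]
wrist_force: [0.2, 0.0, -1.4]
gripper_width: 0.127
grasp_force: 30.0
```

>>> {"op": "play_rows", "data": {"increments": [[[-1,0,0,0,0,0,0],[-1,0,0,0,0,0,0],[-1,0,0,0,0,0,0]]]}}

```text
time_s: 18.35
tcp_pos: [0.5796, -0.3441, 0.1244]
tool_rot: [-0.035, 0.999, 0.001, -0.001]
wrist_force: [-0.4, -0.3, -1.5]
gripper_width: 0.125
grasp_force: 30.0
```

```bash
python3 -c "
from h import *
p,d=bot.get_image('wrist');cv2.imwrite('pics/w6.png',p[:,:,::-1])
go(.579,-.3474,.0125,1.65)"
```

```text
t 18.4 q [-0.55  0.54  1.44  0.    1.16 -2.19] tcp [ 0.5798 -0.3441  0.1248] w 0.125 gf 30.0 F [ 1.   0.2 -0. ]
d [ 0.0009 -0.0034  0.1123] [ 0.001 -0.001 -0.009]
```

View pics/w6.png

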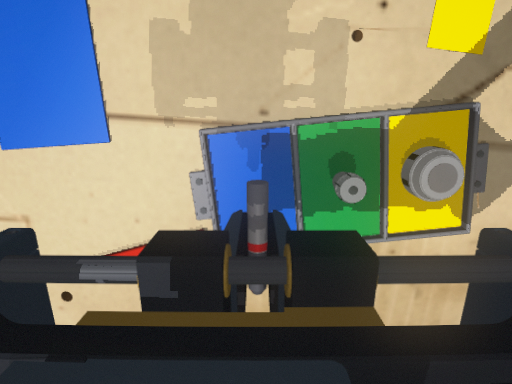

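The nut (433,174) and collet (350,187) stand upright in their compartments. The cutter is held level over blue. I'll lower it.

>>> {"op": "play_rows", "data": {"increments": [[[-1,0.0013,-0.004,0.0533,0,0,0],[-1,0.0013,-0.004,0.1067,0,0,0],[-1,0.0013,-0.004,0.14,0,0,0],[-1,0.0013,-0.004,0.1493,0,0,0],[-1,0.0013,-0.004,0.1493,0,0,0]]]}}

```text
time_s: 18.9
tcp_pos: [0.5789, -0.3471, 0.0131]
tool_rot: [-0.035, 0.999, 0.001, -0.001]
wrist_force: [0.1, -1.5, -0.6]
gripper_width: 0.126
grasp_force: 30.0
```

```bash
python3 -c "
from h import *
go(.579,-.3474,.0108,1.65)"
```

```text
t 18.9 q [-0.56  0.64  1.56  0.    0.94 -2.2 ] tcp [ 0.5789 -0.3471  0.0131] w 0.126 gf 30.0 F [ 0.1 -1.5 -0.6]
d [-0.0001 -0.0003  0.0023] [ 0.001 -0.001 -0.009]
```

Scaled: 0.003 m / 0.75 = 0.004, 0.001 m / 0.75 = 0.0013.

>>> {"op": "play_rows", "data": {"increments": [[[-1,0,0,0.0013,0,0,0],[-1,0,0,0.0027,0,0,0],[-1,0,0,0.004,0,0,0],[-1,0,0,0.004,0,0,0]]]}}

```text
time_s: 19.3
tcp_pos: [0.5794, -0.3485, 0.0108]
tool_rot: [-0.035, 0.999, -0.0, 0.0]
wrist_force: [-0.5, -0.3, 0.2]
gripper_width: 0.121
grasp_force: 30.0
```

```bash
python3 -c "
from h import *
go(.579,-.3474,.0108,1.65)"
```

```text
t 19.3 q [-0.56  0.64  1.56  0.    0.94 -2.2 ] tcp [ 0.5794 -0.3485  0.0108] w 0.121 gf 30.0 F [-0.5 -0.3  0.2]
d [0.0004 0.0012 0.    ] [-0.     0.001 -0.01 ]
```

Force reads 0.2 N, so it is probably just about touching. I'll lower it 1.5 mm more, release, and retreat up and toward the robot to clear the view.

Scaled: 0.0015 m / 0.75 = 0.002, 0.001 m / 0.75 = 0.0013.

>>> {"op": "play_rows", "data": {"increments": [[[-1,0,0,0.0013,0,0,0],[-1,0,0,0.002,0,0,0],[-1,0,0,0.002,0,0,0]]]}}

```text
time_s: 19.6
tcp_pos: [0.5794, -0.3485, 0.0108]
tool_rot: [-0.035, 0.999, -0.0, 0.001]
wrist_force: [-2.3, 2.1, 7.3]
gripper_width: 0.127
grasp_force: 30.0
```

>>> {"op": "play_rows", "data": {"increments": [[[-0.25,0,0,0,0,0,0],[-0.25,0,0,0,0,0,0],[-0.25,0,0,0,0,0,0],[-0.25,0,0,0,0,0,0],[-0.25,0,0,0,0,0,0]]]}}

```text
time_s: 20.1
tcp_pos: [0.5791, -0.3484, 0.0086]
tool_rot: [-0.035, 0.999, 0.0, -0.0]
wrist_force: [-1.5, 0.2, -0.2]
gripper_width: 0.376
grasp_force: 0.0
```

Scaled: -0.18 m / 0.75 = -0.24, -0.15 m / 0.75 = -0.2.

>>> {"op": "play_rows", "data": {"increments": [[[-0.25,0,0,-0.0267,0,0,0],[-0.25,0,0,-0.08,0,0,0],[-0.25,0,0,-0.1467,0,0,0],[-0.25,0,0,-0.2,0,0,0],[-0.25,0,0,-0.24,0,0,0]]]}}

```text
time_s: 20.6
tcp_pos: [0.5798, -0.3489, 0.1923]
tool_rot: [-0.035, 0.999, -0.001, 0.002]
wrist_force: [0.7, -0.5, 0.1]
gripper_width: 0.378
grasp_force: 0.0
```

Scaled: 0.24 m / 0.75 = 0.32, 0.2 m / 0.75 = 0.2667.

>>> {"op": "play_rows", "data": {"increments": [[[0,0.0267,0.0667,0,0,0,0],[0,0.0667,0.1333,0,0,0,0],[0,0.1067,0.2,0,0,0,0],[0,0.1333,0.2667,0,0,0,0],[0,0.1333,0.32,0,0,0,0]]]}}

```text
time_s: 21.1
tcp_pos: [0.4634, -0.1272, 0.1889]
tool_rot: [-0.034, 0.999, 0.0, -0.0]
wrist_force: [1.8, 1.0, -0.6]
gripper_width: 0.499
grasp_force: 0.0
```

Scaled: 0.15 m / 0.75 = 0.2, 0.1 m / 0.75 = 0.1333.

>>> {"op": "play_rows", "data": {"increments": [[[0,0,0.0667,0,0,0,0],[0,0,0.1333,0,0,0,0],[0,0,0.2,0,0,0,0],[0,0,0.2,0,0,0,0],[0,0,0.2,0,0,0,0]]]}}

```text
time_s: 21.6
tcp_pos: [0.4552, 0.0221, 0.1891]
tool_rot: [-0.036, 0.999, -0.0, 0.0]
wrist_force: [0.9, 0.1, -0.1]
gripper_width: 0.502
grasp_force: 0.0
```

```bash
python3 -c "
from h import *
p,d=bot.get_image('top');np.savez('top3.npz',p=p,d=d)
crop(p,105,145,365,245,3.07,'pics/c4a.png')
crop(p,255,150,365,230,7,'pics/c4.png');go(.45,0,.2,1.65)"
```

```text
t 21.65 q [ 0.02  0.15  1.86 -0.    1.13 -1.62] tcp [0.4553 0.0211 0.189 ] w 0.498 gf 0.0 F [ 1.3 -0.6  0.3]
d [ 0.0068 -0.0206 -0.011 ] [-0.001  0.    -0.009]
```

View pics/c4.png

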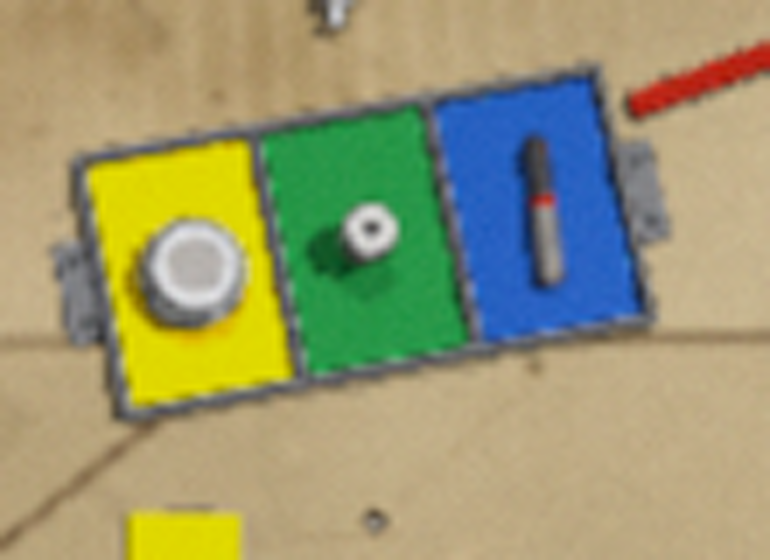

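All three parts are in place: nut top (194,263), collet top (371,229), cutter middle (544,211). I'll check the offsets and hand in if they are within limits.

```bash
python3 -c "
from h import *
c=bot.calibration('top');ok=True
for q,z,t in (((194,263),.032,(.5516,-.1796)),((371,229),.042,(.5655,-.2635)),((544,211),.0115,(.579,-.3474))):
  e=np.linalg.norm(world(c,[(np.array(q)+.5)/7+[255,150]-.5],z)[0,:2]-t);print(e.round(4));ok&=e<.009
if ok: print(bot.job_done())
"
```

```text
0.0018
0.0013
0.0031
the job is handed in; nothing more can be done
None
```

The job is handed in: the nut is on yellow, the collet on green and the red-band cutter on blue, each measured within about 3 mm of its liner's middle, with everything released and no sign the look-alikes were touched.

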